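# Open the vacuum cock that has the hose barb

## Task

Two small brass ball valves stand on the bench, both about shut with their levers crosswise to the pipe. On the one whose outlet ends in a ribbed hose barb, turn the lever a quarter turn counter-clockwise (seen from above) until it lines up with the pipe, pointing out over the barb, against its stop. Leave the lever of the other valve, whose outlet ends in a short wide blanking cap, as it is.

Things in the scene. Friction and masses are not known exactly. Their poses are not given: they have to be found in the camera images.
- barb_valve: Valve to open: brass ball valve fixed to the bench, outlet a slim ribbed hose barb (17 mm thick, ending 73 mm from the stem). Steel flange foot, level brass pipe (axis 35 mm up, at most 33 mm wide, top 52 mm high), a steel lever with black sleeve on a stem above. Origin: on the vertical stem axis at the worktop; x runs along the pipe to the outlet, z up. The valves may swap places.
- barb_lever (a joint): Lever angle about the vertical stem axis (through barb_valve's origin), rad. 0 = shut: lever crosswise, along the valve's -y. Grows counter-clockwise seen from above to 1.57 = open: lever along the valve's +x, above the outlet. Hard stops at 0 and 1.57; light friction (about 2 N at the sleeve), no spring, stays where left. Starts between 0 and 0.3.
- barb_grip (a point): Point in that lever's black sleeve, 65 mm from the stem axis, at the sleeve's mid height, 86 mm above the worktop. x points outwards along the lever, z up. The sleeve is 14 mm wide, 16 mm high (78 to 94 mm above the worktop), reaches from 34 to 90 mm from the stem axis, with free air at its sides and 25 mm below. Moves on a level circle of radius 65 mm.
- capped_grip (a point): The same point in the sleeve of the other, otherwise equal valve, whose outlet ends in a short wide round cap (33 mm thick, ending 41 mm from the stem). Bystander: this lever must stay where it is.

How it is judged:
At the end, for the whole second after the job is handed in: The lever of the valve with the hose barb is within 10 degrees of its open stop, in line with the pipe, and at rest; the capped valve's lever is within 12 mm of where it was (value of joint barb_lever above 1.39 rad and velocity of joint barb_lever between -0.05 and 0.05 rad/s and distance of capped_grip from where it was at the start of the episode below 0.012 m); the robot touches nothing.
It fails at once if the capped valve's lever is turned (its sleeve moves more than 12 mm) (distance of capped_grip from where it was at the start of the episode above 0.012 m).
It also fails if it takes over 32 s, if anything falls off the work surface, if the arm or the gripper's body presses on something with over 40 N, if the wrist force passes 120 N, or if a joint passes its speed limit or range.

## Robot

A 7-joint arm with a two-finger parallel gripper is mounted at the origin on the work surface; the furniture and walls round the work are solid. World frame = base frame: x ahead of the robot, y to its left, z up, the work surface at z = 0. Lengths are in m, angles in rad, forces in N, time in s.
With the tool pointing down it reaches from about 0.4 to 0.875 m from the base axis. Payload 4.4 kg.
Tool frame: the origin (TCP) lies at the very end of the fingers, on their centre line; the grasp point (between the pads) lies pinch_z behind it (pinch_z is the distance from the TCP to the grasp point, in m); z points along the fingers, y is the line along which they close (so a half turn about z gives the same grasp; the last joint's range is limited). The gripper opens to 85 mm and grips with 20 to 120 N. Pads are 22 mm wide; open, the fingers measure 114 mm over their backs; the gripper's body (76 mm by 85 mm) begins 54 mm behind the grasp point. The pads swing forward as they close: fully open they stand 13 mm farther back than shut.
Start: joints at [-1.382, 0.628, 0.038, 1.517, -0.027, 0.996, -0.02], TCP at [0.164, 0.629, 0.231] pointing down, gripper open.
Joint ranges: [-3.06, 3.06], [-0.37, 2.12], [-1.25, 1.32], [0.18, 2.47], [-1.1, 4.24], [0.23, 1.98], [-2.94, 2.94]. Speed limits (rad/s): [2.57, 2.57, 3.14, 3.14, 3.14, 3.14, 3.14].

## Interface

Orientations are given as a unit quaternion [w, x, y, z].
In Python, from bench import goto, movel, goto_joints, open_gripper, clamp, hold, ik, observe, snapshot, camera_model, Unreachable, job_done, look_for, pinch_z gives the robot as it stands. Calls block until the motion is done:
- goto(position, orientation): joint-space move of the TCP to a pose.
- movel(position, rate=0.15, attitude=None, until_force=None): straight line of the TCP; attitude=None keeps the orientation; rate is the mean speed in m/s. With until_force (N) it stops when the force on the tool has changed by that much, and returns True; else False.
- goto_joints(angles): joint-space move.
- open_gripper() and clamp(): open the fingers fully, or close them until they stop; the grip force is fixed at half the most.
- hold(seconds).
- ik(position, orientation): joint angles nearest the present ones, or None.
- observe(): the state.
- snapshot(name): name is "side" or "top" or "wrist"; returns the picture (480x640x3 uint8, red, green, blue); there is no depth.
- camera_model(name): a dict with "fx", "fy", "cx", "cy" (pixels), "R" (3x3) and "t" (3): a world point X has camera coordinates R X + t; the wrist camera has in their place "tool_from_camera" (4x4, takes a point from camera to tool coordinates, whose origin is the TCP and whose axes are the flange's). Camera axes: x right, y down, z forward; pixel columns grow to the right and rows downward; lengths in m; the calibration is good to about 2 mm. A picture is of the moment at which its call begins: read the wrist's pose just before it. camera_model takes no time and is no camera call.
A pose or a line that the arm cannot do raises Unreachable and nothing moves.
- job_done(): hands the job in; it is judged then, once.
Trained networks look in the newest picture that a camera, given by its name, has taken for a name from the list of things; names that differ only in an ending like _2 or _b are one class to them, and where a whole thing is asked for, a point or a joint stands for the part that bears it (a point fixed in the world has none). Each returns a list of dicts, best first, with "p" (0 to 1); they miss things now and then, are a little off and sometimes report something else, mostly with a low value. They report only what shows in the picture. A call takes as long as a camera call.
- look_for(camera, name): "extent" ([left, top, right, bottom] in pixels, round what is visible of it).
The state is a dict: "t": time; "joint_pos": joint angles; "qvel": joint speeds; "joint_efforts": joint torques, N m; "eef_pos": TCP position; "tool_rot": TCP orientation; "force": force on the tool from outside, world axes, zero at the start; "torque": the same for the moment, N m; "width": finger opening in m; "finger_force": force on a finger pad.
Only numpy, scipy, OpenCV 4.12 (cv2) and the standard library are available. Lean on these libraries where they do the work, as an engineer would, in place of code of your own. Each camera call takes 0.05 s, during which the arm holds its last target. There are 200 camera calls.

## Working session

There is one attempt and no reset: what is moved stays moved. The work goes in short steps, each a Python script; the robot and the scene stay as the last script left them, time stands still between calls to the robot, and variables do not carry over. Pictures are saved under pics/ and viewed, at most 10 in all, crops included, and the job is handed in when it is done.

```bash
mkdir -p pics; python3 - <<'E'
from bench import *
import cv2
for c in ("top","side"):
    im=snapshot(c); cv2.imwrite(f"pics/{c}0.png",im[:,:,::-1])
    for n in ("barb_valve","barb_lever","barb_grip","capped_grip"):
        print(c,n,[(round(d["p"],2),[round(v) for v in d["extent"]]) for d in look_for(c,n)])
    m=camera_model(c); print({k:(v.tolist() if hasattr(v,'tolist') else v) for k,v in m.items()})
print(observe()["t"],pinch_z, observe()["eef_pos"],observe()["tool_rot"])
E
```

```text
top barb_valve [(0.55, [234, 221, 298, 292])]
top barb_lever [(0.6, [246, 244, 301, 256])]
top barb_grip [(0.81, [244, 244, 300, 253])]
top capped_grip []
{'fx': 449.91751271019945, 'fy': 449.91751271019945, 'cx': 321.8619462933927, 'cy': 244.78697543520917, 'R': [[0.05512935327951279, -0.9984711848096129, 0.004005934581418489], [-0.9755903361842152, -0.05471926929601833, -0.21267180704475144], [0.2125658729687172, 0.007816308118144466, -0.9771154767868788]], 't': [0.011019776536580619, 0.5377210442891653, 0.8375400717395581]}
side barb_valve [(0.87, [236, 180, 319, 243])]
side barb_lever [(0.9, [270, 185, 302, 218])]
side barb_grip [(0.68, [270, 180, 304, 218])]
side capped_grip [(0.65, [282, 273, 344, 311])]
{'fx': 575.1324288661974, 'fy': 575.1324288661974, 'cx': 314.18740906047543, 'cy': 238.08630205203906, 'R': [[0.9291790348032598, -0.36955689038419387, -0.007350241604684171], [-0.22777030437825949, -0.5567963838954856, -0.7988106630011559], [0.291113396678197, 0.7439122876055188, -0.6015376119778435]], 't': [-0.4790340920766099, 0.19992982001784723, 0.7063085569580236]}
0.5 0.0187 [0.16379039 0.62900393 0.23127446] [-3.33235571e-05  1.27053072e-01  9.91895919e-01 -3.08003713e-05]
```

View pics/top0.png

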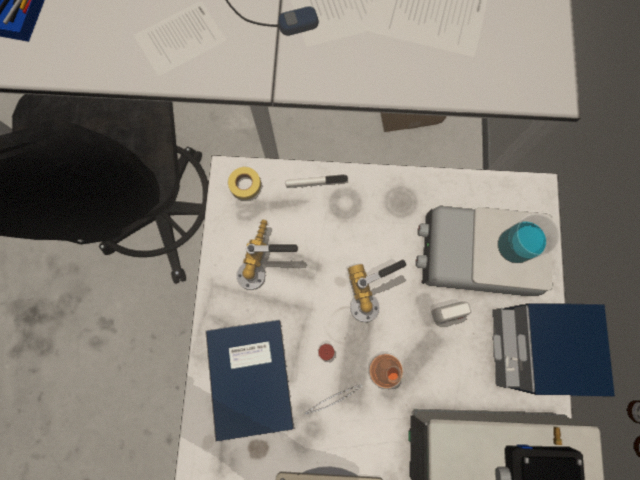

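View pics/side0.png

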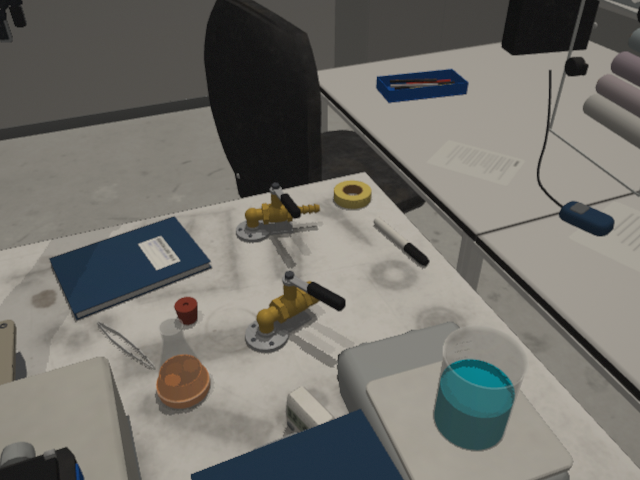

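The barb valve is the far one in the top picture: barb tip about (264,222), stem about (253,248), sleeve end about (298,248). The capped valve's stem is at (362,283) and its sleeve end at (405,263). I'll enlarge both views and back-project.

```bash
cat > h.py <<'E'
import numpy as np
from bench import *
def ray(c,u,v,z):
    m=camera_model(c); R=np.array(m["R"]); t=np.array(m["t"])
    d=R.T@np.array([(u-m["cx"])/m["fx"],(v-m["cy"])/m["fy"],1]); o=-R.T@t
    return o+d*(z-o[2])/d[2]
def proj(c,X):
    m=camera_model(c); p=np.array(m["R"])@X+np.array(m["t"])
    return p[0]/p[2]*m["fx"]+m["cx"],p[1]/p[2]*m["fy"]+m["cy"]
E
python3 - <<'E'
from h import *
import cv2
a=cv2.imread("pics/top0.png")[205:305,225:325]; b=cv2.imread("pics/side0.png")[170:250,225:325]
a=cv2.resize(a,(500,500),interpolation=cv2.INTER_CUBIC)[:,:395];b=cv2.resize(b,(500,400),interpolation=cv2.INTER_CUBIC)[:,:400]
b=np.vstack([b,np.zeros((100,b.shape[1],3),np.uint8)])
cv2.imwrite("pics/crop0.png",np.hstack([a,b]))
for n,c,u,v,z in [("stem","top",253,248,.09),("end","top",298,248,.086),("barbtip","top",264,222,.035),("stem","side",276,188,.09),("end","side",297,212,.086),("barbtip","side",319,209,.035),("capstem","top",362,283,.09),("capend","top",405,263,.086)]: print(n,c,ray(c,u,v,z).round(4))
E
```

```text
stem top [0.5156 0.1718 0.09  ]
end top [0.5213 0.0861 0.086 ]
barbtip top [0.5826 0.1629 0.035 ]
stem side [0.5153 0.1637 0.09  ]
end side [0.5248 0.0924 0.086 ]
barbtip side [0.5871 0.1571 0.035 ]
capstem top [ 0.46   -0.0389  0.09  ]
capend top [ 0.5035 -0.1199  0.086 ]
```

View pics/crop0.png

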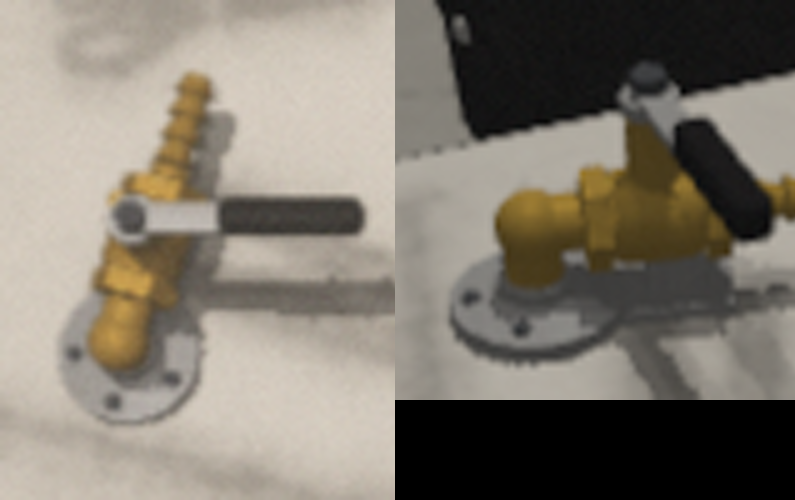

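```bash
cat > plan.py <<'E'
from h import *
import cv2
def P(c):
    m=camera_model(c); K=np.array([[m["fx"],0,m["cx"]],[0,m["fy"],m["cy"]],[0,0,1]])
    return K@np.c_[np.array(m["R"]),np.array(m["t"])]
def tri(a,b):
    X=cv2.triangulatePoints(P("top"),P("side"),np.array(a,float).reshape(2,1),np.array(b,float).reshape(2,1)).ravel(); return X[:3]/X[3]
stem=tri((251.2,248),(275.6,185.5)); end=tri((297.4,248.3),(297,213)); tip=tri((264.4,220.4),(319.5,209))
S=stem[:2]; yaw=np.arctan2(*(tip[:2]-S)[::-1]); lev=np.arctan2(*(end[:2]-S)[::-1])
def q(a): return [0,np.cos(a/2),np.sin(a/2),0]
def pt(th,off,z,r=.065):   # beside the lever at world angle th, off = clockwise distance
    u=np.array([np.cos(th),np.sin(th)]); n=np.array([-u[1],u[0]])
    return [*(S+r*u-off*n),z]
E
python3 - <<'E'
from plan import *
print(stem.round(4),end.round(4),tip.round(4),np.degrees([yaw,lev]).round(1), np.linalg.norm(tip[:2]-S),np.linalg.norm(end[:2]-S))
for a in (90,180,270):
    Q=q(np.radians(a)+yaw)
    print(a,[None if (j:=ik(pt(t,.03,.07),Q)) is None else np.round(j,2) for t in (lev,yaw)])
E
```

```text
[0.5175 0.1755 0.0872] [0.5218 0.0868 0.0882] [0.5891 0.1627 0.0306] [-10.1 -87.3] 0.07268084988858806 0.08877603403925552
90 [array([-0.47,  0.7 ,  0.29,  2.06, -0.45,  0.44, -0.01]), array([-0.49,  0.79,  0.34,  1.82, -0.43,  0.61, -0.06])]
180 [array([-0.27,  0.68, -0.01,  2.06,  0.02,  0.41,  1.1 ]), array([-0.27,  0.76, -0.  ,  1.81,  0.  ,  0.57,  1.11])]
270 [array([-0.04,  0.7 , -0.36,  2.05,  0.51,  0.48,  2.19]), array([-0.03,  0.79, -0.39,  1.8 ,  0.47,  0.64,  2.26])]
```

```bash
python3 - <<'E'
from plan import *
Q=q(np.pi+yaw)
clamp()
goto(pt(lev,.036,.2),Q)
print("down",movel(pt(lev,.036,.07),rate=.1,until_force=8),observe()["t"])
for th in np.linspace(lev,yaw-.12,7):
    h=movel(pt(th,.021,.07),rate=.06,until_force=15); o=observe()
    print(round(np.degrees(th)),h,o["eef_pos"].round(4),o["force"].round(1),round(o["t"],2))
    if h: break
im=snapshot("top"); cv2.imwrite("pics/t1.png",cv2.resize(im[195:305,215:325,::-1],(500,500),interpolation=cv2.INTER_CUBIC))
E
```

```text
down False 4.9083
-87 False [0.5003 0.1095 0.0701] [-0.4  0.5 -0.8] 5.31
-76 False [0.5143 0.107  0.07  ] [-0.4 -0.9  0.1] 5.69
-64 False [0.5285 0.1078 0.0701] [ 0.6 -0.9  0.1] 6.08
-52 False [0.5421 0.1114 0.0701] [-0.1 -0.   0.6] 6.46
-40 False [0.5546 0.1177 0.0701] [ 0.3  0.3 -0.6] 6.84
-29 False [0.5655 0.1265 0.0701] [ 0.7  0.6 -0.1] 7.22
-17 False [0.5744 0.1372 0.0701] [-0.2  0.4  0.6] 7.61
```

View pics/t1.png

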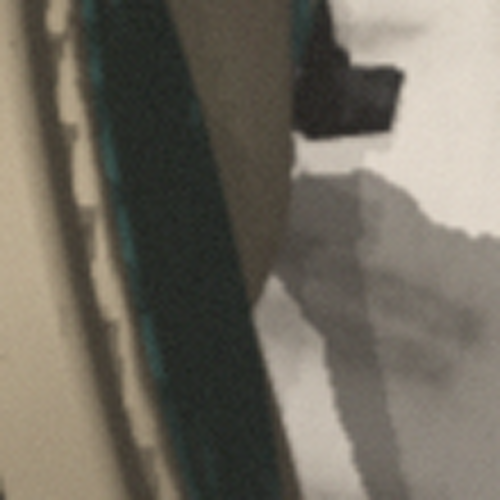

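The arm hides the valve in the top view. I'll push gently on to the stop along the valve's +y, then back off and check.

```bash
python3 - <<'E'
from plan import *
Q=q(np.pi+yaw)
h=movel(pt(yaw,-.005,.07),rate=.03,until_force=8); o=observe()
u=np.array([np.cos(yaw),np.sin(yaw)]);d=o["eef_pos"][:2]-S
print(h,"along/across mm",(d@u*1e3).round(1),((d@[-u[1],u[0]])*1e3).round(1),o["force"].round(1),o["t"])
movel(pt(yaw,.045,.07),rate=.1); movel(pt(yaw,.045,.25),rate=.2)
im2=snapshot("side")
p=observe()["eef_pos"]; goto([.35,.5,.3],Q)
im=snapshot("top")
f=lambda i:cv2.resize(i[:,:,::-1],(395,395),interpolation=cv2.INTER_CUBIC)
cv2.imwrite("pics/t2.png",np.hstack([f(im[205:305,225:325]),f(snapshot("side")[160:260,225:325])]))
cv2.imwrite("pics/t2full.png",im[:,:,::-1]); print(observe()["t"])
for n in ("barb_grip","capped_grip"):
  for c in ("top","side"): print(c,n,[(round(x["p"],2),np.round(x["extent"])) for x in look_for(c,n)])
E
```

```text
True along/across mm 62.9 -22.4 [ 2.  -0.2  0.9] 8.175
11.3833
top barb_grip []
side barb_grip [(0.81, array([272., 179., 333., 200.]))]
top capped_grip [(0.57, array([355., 261., 405., 286.]))]
side capped_grip [(0.61, array([279., 271., 345., 310.]))]
```

View pics/t2.png

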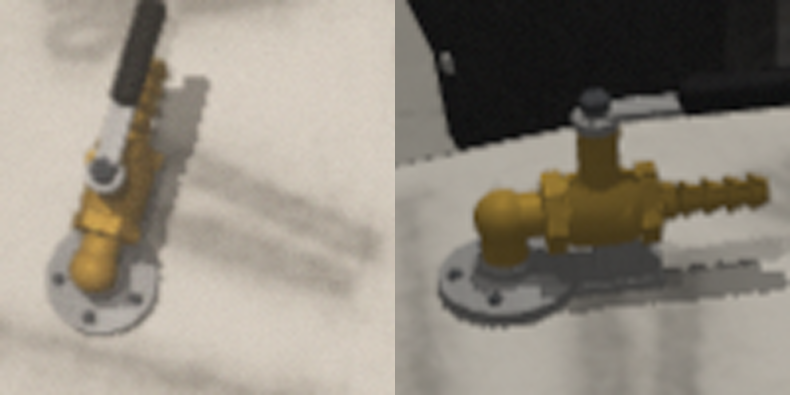

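View pics/t2full.png

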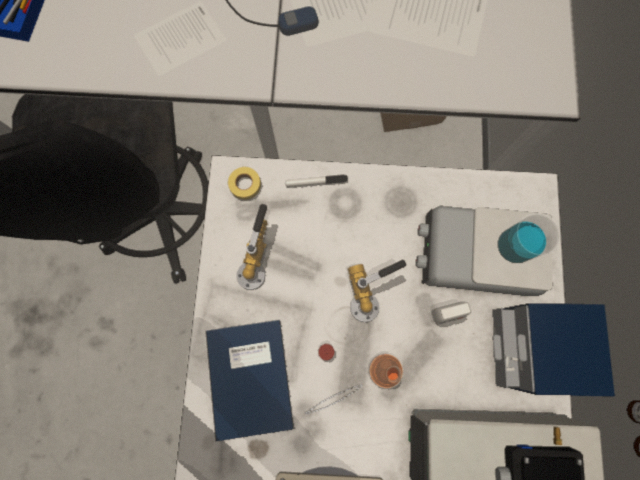

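The lever now lies over the barb (sleeve end about (263.5,206) in the top view), and the capped lever hasn't moved. I'll check the angle before handing in.

```bash
python3 - <<'E'
from plan import *
e=ray("top",263.5,206,.086)[:2]; s=ray("top",251.2,248,.0872)[:2]
a=np.degrees(np.arctan2(*(e-s)[::-1])); print(a,np.degrees(yaw),np.linalg.norm(e-s))
if a>np.degrees(yaw)-5: print(job_done())
E
```

```text
-10.876447962910367 -10.133371462278296 0.08705961020781346
the job is handed in; nothing more can be done
None
```

The barb valve's lever is open against its stop: the top view puts it within about 1° of the pipe axis. The capped valve's lever looks unmoved, the arm is clear of both valves, and I handed the job in after about 11.4 s of robot time; no verdict came back.

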